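# Set out moss terrariums on the display board

### The arm

A 6-joint arm with a two-finger parallel gripper is mounted at the origin on the work surface. World frame = base frame: x ahead of the robot, y to its left, z up, the work surface at z = 0. Lengths are in m, angles in rad, forces in N, time in s.
With the tool pointing down it reaches from about 0.425 to 1.125 m from the base axis. Payload 14.9 kg.
Tool frame: the origin (TCP) lies midway between the tips of the shut fingers; the grasp point (between the pads) lies 19 mm behind it; z points along the fingers, y is the line along which they close (so a half turn about z gives the same grasp; the last joint's range is limited). The gripper opens to 91 mm and grips with 3 to 60 N. Pads are 32 mm wide; open, the fingers measure 118 mm over their backs; the gripper's body (76 mm by 178 mm) begins 60 mm behind the grasp point.
Start: joints at [-1.26, 0.379, 1.734, -0, 1.028, -0.033], TCP at [0.236, -0.659, 0.214] pointing down, gripper open.
Joint ranges: [-2.77, 2.77], [-0.74, 2.19], [0, 2.66], [-1.06, 4.2], [0.31, 2.87], [-3.08, 3.08]. Speed limits (rad/s): [1.89, 1.89, 2.39, 3.14, 3.14, 3.14].

### API

Orientations are given as a unit quaternion [x, y, z, w].
In Python, from plant import * gives the robot as it stands.
- The arm moves only by the tool jog_arm, never from a script. Its argument "commands" is a list of rows, each a list of 4 numbers: the shift along the world's x, y, z in cm, then the turn about the world's z in degrees. In form: [[tx, ty, tz, roll], ...]. A call has exactly 10 rows; each row shifts and turns the commanded pose from where the row before left it; what a row does not reach is not made up. A row lasts 1/8 s, in which the tool goes at most 62.5 mm and 10.7 degrees, less where a joint would pass 70% of its speed; a pose out of reach is approached as far as the arm can. A call with a gripper value outside its range is refused whole. "claw" is the opening, from -1 (shut) to 1 (fully open), set as the call begins (left out, the last holds). The fingers move at their own pace and stop on an object; "force" is the grip in N (left out, the last holds). Time passes only in rows, so rows that do not move let the fingers close, or fill a call up. It gives the time, the measured TCP pose, the force, the opening and the grip force at its end, in the units of the state.
- sense(): the state, without advancing time (a new reading comes with each control period).
- capture(name): name is "scene" or "top" or "wrist"; returns a dict with "frame" (480x640x3 uint8, blue, green, red), "fx", "fy", "cx", "cy" (pixels), "eye" and "rotation" of the camera in the world. Camera axes: x right, y down, z forward; pixel columns grow to the right and rows downward; lengths in m; the calibration is good to about 2 mm. A picture is of the moment at which its call begins. There is no depth.
- sign_off(): hands the job in; it is judged then, once.
The state is a dict: "t": time; "q": joint angles; "joint_vel": joint speeds; "joint_torque": joint torques, N m; "tcp_pos": TCP position; "tcp_rot": TCP orientation; "ft_force": force on the tool from outside, world axes, zero at the start; "ft_torque": the same for the moment, N m; "width": opening from 0.0 (shut) to 1.0 (fully open); "gripper_force": force on a finger pad.
Only numpy, scipy, OpenCV 4.12 (cv2) and the standard library are available. Lean on these libraries where they do the work, as an engineer would, in place of code of your own. Each camera call takes 0.05 s, during which the arm holds its last target. There are 200 camera calls.

### The job

Set out the display on the grey board: lay the green-moss tube in the dark wood cradle and the red-moss tube in the white cradle, each centred lengthwise and resting in both V-notches. Put the cork coaster flat on the board midway between the two cradles, level with their middles, and stand the moss pot centred on top of it, keeping the pot upright all the while. Stand the pebble jar upright on the board directly behind the dark cradle (the side away from the robot), in line with its groove and leaving a 4 cm gap to the cradle's foot; do not disturb the orange tape roll, and leave everything released and still.

Things in the scene. Friction and masses are not known exactly. Their poses are not given: they have to be found in the camera images.
- board: grey display board lying fixed on the table, 240 (x) x 320 (y) x 10 thick. Origin: centre of its underside, top 10 mm above it; x points away from the robot (within 0.25 rad), z up. The two cradles stand on it side by side, axes parallel to its own, at x = -45 mm and y = +110 and -110 mm; either may be the left one.
- cradle_dark: dark brown wooden V-cradle fixed on the board. Foot 80 (x) x 50 x 8; two V supports, 10 thick, 53 wide, at x = +-34 mm, open gap 58 between them for fingers. V faces at 45 degrees, groove bottom 23 and arm tops 44 above the foot's underside; a tube laid along x in both Vs has its axis at 46. Origin: centre of the foot's underside; x along the groove, away from the robot; z up.
- cradle_white: white painted V-cradle fixed on the board. Foot 80 (x) x 50 x 8; two V supports, 10 thick, 53 wide, at x = +-34 mm, open gap 58 between them for fingers. V faces at 45 degrees, groove bottom 23 and arm tops 44 above the foot's underside; a tube laid along x in both Vs has its axis at 46. Origin: centre of the foot's underside; x along the groove, away from the robot; z up.
- tube_green: sealed straight glass tube, 32 diameter x 110 long, closed flush at one end by a light cork stopper, filled with green moss; about 80 g; lies on the table and can roll. Origin: middle of its axis (16 mm above what it lies on); x along the tube, stopper at +x. Either way round in the cradle is fine.
- tube_red: sealed straight glass tube, 32 diameter x 110 long, closed flush at one end by a black stopper, filled with rust-red moss; about 80 g; lies on the table and can roll. Origin: middle of its axis (16 mm above what it lies on); x along the tube, stopper at +x. Either way round in the cradle is fine.
- coaster: loose round cork coaster, 60 diameter x 12 thick, about 30 g. Origin: centre of its underside, z up.
- pot: small terracotta pot planted with a green moss dome, 55 high in all; vertical-sided rim band 50 diameter from 22 to 44 mm height, below it a narrower body tapering to a 38 diameter flat foot; about 110 g; the moss is above 44 mm, do not grip it. Origin: centre of its underside, z up.
- jar: small straight glass jar of white and grey pebbles with a brass lid, 40 diameter x 48 high, about 90 g. Origin: centre of its underside, z up.
- tape: bystander: orange roll of tape lying flat, ring 52 outer and 36 inner diameter x 18 high, loose; stays where it is. Origin: centre of its underside.
Things that resemble listed ones, but are neither listed nor needed, are in the scene too. Leave any purple look-alike of the pot alone. What is shaped like the tube_green but turquoise is not meant.

How it is judged:
At the end, for the whole second after the job is handed in: Tubes in their own cradles: 13 mm lengthwise, 5 sideways, 4 in height, 0.08 rad. Coaster flat on board, midway within 13 mm, in line within 15. Pot upright on it, within 10 mm. Jar upright on board, centre 100 mm (+-15) behind the dark cradle's centre, 15 mm sideways. All at rest (x of tube_green in the frame of cradle_dark between -0.013 and 0.013 m and y of tube_green in the frame of cradle_dark between -0.005 and 0.005 m and z of tube_green in the frame of cradle_dark between 0.042 and 0.05 m and angle between the x axis of tube_green and the x axis of cradle_dark, either way round below 0.08 rad and x of tube_red in the frame of cradle_white between -0.013 and 0.013 m and y of tube_red in the frame of cradle_white between -0.005 and 0.005 m and z of tube_red in the frame of cradle_white between 0.042 and 0.05 m and angle between the x axis of tube_red and the x axis of cradle_white, either way round below 0.08 rad and horizontal distance between coaster and cradle_dark below 0.123 m and horizontal distance between coaster and cradle_white below 0.123 m and x of coaster in the frame of cradle_dark between -0.015 and 0.015 m and z of coaster in the frame of board between 0.008 and 0.013 m and angle between coaster's own z axis and vertical below 0.08 rad and horizontal distance between pot and coaster below 0.01 m and z of pot in the frame of coaster between 0.009 and 0.015 m and angle between each of pot, jar's own z axis and vertical below 0.1 rad and x of jar in the frame of cradle_dark between 0.085 and 0.115 m and y of jar in the frame of cradle_dark between -0.015 and 0.015 m and z of jar in the frame of board between 0.008 and 0.013 m and linear speed of each of tube_green, tube_red, coaster, pot, jar below 0.02 m/s and angular speed of each of tube_green, tube_red, coaster, pot, jar below 0.3 rad/s); the robot touches nothing.
It fails at once if the tape roll is moved by more than 15 mm (distance of tape from where it was at the start of the episode above 0.015 m).
It fails at once if the pot is tipped by more than 0.6 rad (angle between pot's own z axis and vertical above 0.6 rad).
It also fails if it takes over 144 s, if anything falls off the work surface, if the arm or the gripper's body presses on something with over 40 N, if the wrist force passes 120 N, or if a joint passes its speed limit or range.

## Working session

There is one attempt and no reset: what is moved stays moved. The work goes in short steps, Python scripts to look and compute and a tool call to move; the robot and the scene stay as the last step left them, time stands still between calls to the robot, and variables do not carry over. Pictures are saved under pics/ and viewed, at most 14 in all, crops included, and the job is handed in when it is done.

Besides the shell and the picture viewer there is one more tool, called after "Call:" as a command line: name --pt "numbers of a row" for each row, then --argument value for the rest. jog_arm: Moves the arm, as the interface text tells. Its arguments: {"type":"object","properties":{"commands":{"type":"array"},"claw":{"type":"number"},"force":{"type":"number"}},"required":["commands"]}

```bash
ls; mkdir -p pics; cat > h.py <<'E'
from plant import *
import numpy as np, cv2
def save(c,n): cv2.imwrite('pics/'+n+'.png',c['frame'])
def ray(c,u,v):
    R=np.array(c['rotation']); 
    d=R@np.array([(u-c['cx'])/c['fx'],(v-c['cy'])/c['fy'],1.]); return np.array(c['eye']),d
def onz(c,u,v,z):
    e,d=ray(c,u,v); return e+d*(z-e[2])/d[2]
def tri(rs):
    A=np.zeros((3,3));b=np.zeros(3)
    for e,d in rs:
        d=d/np.linalg.norm(d);P=np.eye(3)-np.outer(d,d);A+=P;b+=P@e
    return np.linalg.solve(A,b)
def proj(c,p):
    q=np.array(c['rotation']).T@(np.array(p)-np.array(c['eye'])); return np.array([c['cx']+c['fx']*q[0]/q[2],c['cy']+c['fy']*q[1]/q[2]])
E
python3 - <<'E'
from h import *
import pickle
print(sense())
D={}
for n in('scene','top','wrist'):
    c=capture(n);save(c,n+'0');D[n]=c;print(n,c['fx'],c['fy'],c['cx'],c['cy'],np.round(c['eye'],3),np.round(c['rotation'],3).tolist())
pickle.dump(D,open('D0.pkl','wb'))
E
```

```text
pics
{'t': 0.0, 'q': array([-1.26031494e+00,  3.79430142e-01,  1.73480788e+00,  5.98367822e-07,
        1.02849043e+00, -3.33024624e-02]), 'joint_vel': array([-0.00016651, -0.00103986, -0.00021132,  0.00119551, -0.00014887,
       -0.00244155]), 'joint_torque': array([ 3.86571464e-04, -7.63726330e+01, -4.34362757e+01,  6.50181505e-02,
        4.22534079e-02, -1.41891965e-04]), 'tcp_pos': array([ 0.23580283, -0.65864791,  0.21325974]), 'tcp_rot': array([ 9.85262790e-01,  1.71046518e-01, -7.81998760e-05, -5.62492708e-04]), 'ft_force': array([-0.06506541,  0.39571459,  0.52407604]), 'ft_torque': array([-0.04832035, -0.00182834,  0.04724444]), 'gripper_force': 0.0, 'width': 1.0023002659216513}
scene 489.62883315537374 489.62883315537374 315.7325929870605 232.77284846298016 [0.99  0.426 0.968] [0.399, 0.86, -0.291, -0.131]
top 501.1004150099029 501.1004150099029 320.3534734930097 231.59884036075456 [ 0.383 -0.031  1.033] [0.707, -0.705, 0.04, -0.03]
wrist 402.6222559857127 402.6222559857127 323.6193051764172 244.3417127935947 [ 0.314 -0.63   0.384] [0.808, -0.569, -0.087, 0.122]
```

```bash
sed -i "s/np.array(c\['rotation'\])/RM(c)/g" h.py; cat >> h.py <<'E'
from scipy.spatial.transform import Rotation
def RM(c): return Rotation.from_quat(c['rotation']).as_matrix()
E
```

```text
(no output)
```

View pics/top0.png

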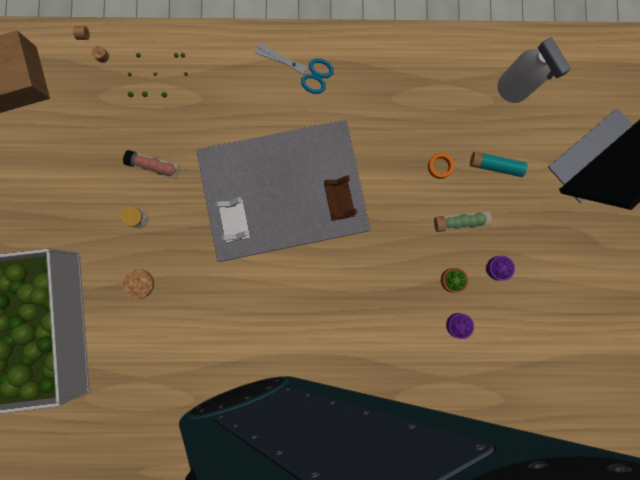

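View pics/scene0.png

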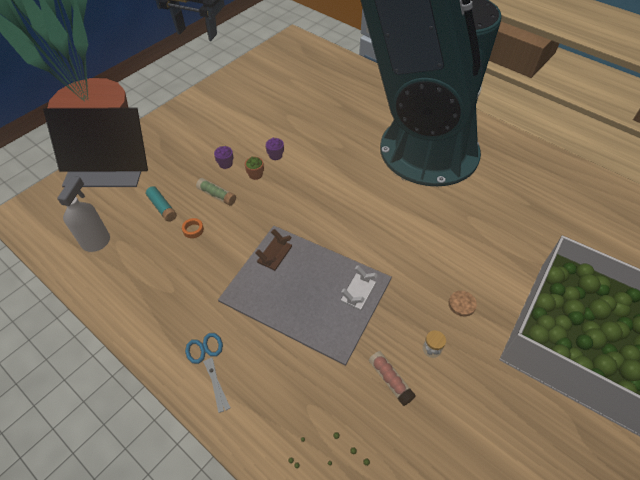

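```bash
cat > m.py <<'E'
from h import *
import pickle
D=pickle.load(open('D0.pkl','rb'));T,S=D['top'],D['scene']
def mask(c,box,lo,hi):
    x0,y0,x1,y1=box;h=cv2.cvtColor(c['frame'],cv2.COLOR_BGR2HSV)
    m=np.zeros(h.shape[:2],np.uint8);m[y0:y1,x0:x1]=cv2.inRange(h,lo,hi)[y0:y1,x0:x1]
    m=cv2.morphologyEx(m,cv2.MORPH_CLOSE,np.ones((5,5)))
    cs,_=cv2.findContours(m,cv2.RETR_EXTERNAL,cv2.CHAIN_APPROX_NONE)
    return max(cs,key=cv2.contourArea) if cs else None
if __name__=='__main__':
    for n,c,b in(('top',T,(185,110,380,270)),('scene',S,(210,225,400,370))):
        k=mask(c,b,(0,0,40),(180,50,255)); h=cv2.convexHull(k)
        a=cv2.approxPolyDP(h,8,True)[:,0]; print(n,cv2.contourArea(h),a.tolist(),cv2.minAreaRect(h))
        print([np.round(onz(c,*p,.01),3).tolist() for p in a])
    h=lambda c,p:cv2.cvtColor(c['frame'],cv2.COLOR_BGR2HSV)[p[1],p[0]].tolist()
    for p in [(463,222),(485,219),(441,223),(455,280),(138,284),(135,217),(142,219),(155,163),(129,158),(441,155),(340,198),(232,225),(400,300)]: print(p,h(T,p))
    print('scene')
    for p in [(215,190),(230,199),(254,168),(254,160),(462,303),(435,340),(388,377),(405,397),(193,237),(450,250)]: print(p,h(S,p))
    A=cv2.resize(T['frame'][140:350,425:525],None,fx=2.8,fy=2.8,interpolation=2)
    B=cv2.resize(T['frame'][140:310,110:250],None,fx=3.4,fy=3.4,interpolation=2)
    w=np.zeros((600,800,3),np.uint8);w[:A.shape[0],:A.shape[1]]=A;w[:B.shape[0],300:300+B.shape[1]]=B[:,:500];cv2.imwrite('pics/crop1.png',w)
E
python3 m.py
```

```text
top 17550.5 [[345, 120], [369, 230], [218, 261], [197, 149]] ((282.5000305175781, 190.00001525878906), (114.33570861816406, 155.5200958251953), 78.69007110595703)
[[0.72, -0.096, 0.01], [0.488, -0.145, 0.01], [0.423, 0.163, 0.01], [0.656, 0.212, 0.01]]
scene 13103.5 [[273, 226], [390, 276], [345, 364], [218, 300]] ((304.27996826171875, 288.5767822265625), (144.4630889892578, 99.98805236816406), 26.896236419677734)
[[0.492, -0.145, 0.01], [0.425, 0.161, 0.01], [0.658, 0.213, 0.01], [0.723, -0.095, 0.01]]
(463, 222) [52, 73, 102]
(485, 219) [51, 75, 109]
(441, 223) [13, 135, 130]
(455, 280) [47, 167, 99]
(138, 284) [14, 136, 141]
(135, 217) [19, 172, 148]
(142, 219) [22, 29, 97]
(155, 163) [5, 109, 140]
(129, 158) [105, 30, 17]
(441, 155) [13, 217, 175]
(340, 198) [11, 169, 62]
(232, 225) [6, 8, 170]
(400, 300) [17, 117, 126]
scene
(215, 190) [42, 57, 120]
(230, 199) [14, 103, 82]
(254, 168) [44, 120, 89]
(254, 160) [43, 124, 99]
(462, 303) [14, 115, 151]
(435, 340) [18, 136, 159]
(388, 377) [6, 97, 142]
(405, 397) [9, 59, 61]
(193, 237) [11, 149, 99]
(450, 250) [17, 97, 161]
```

View pics/crop1.png

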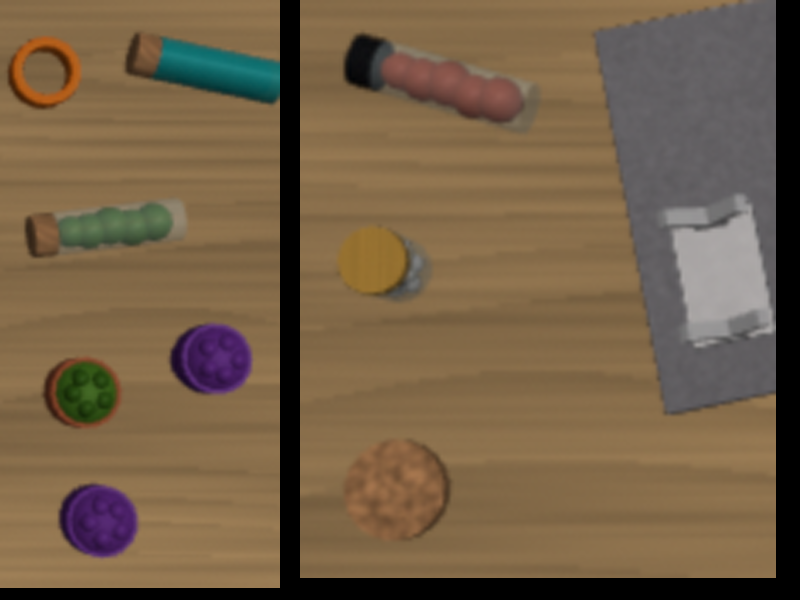

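The grey board has top-view corners at (345,120), (369,230), (218,261) and (197,149). The two views agree, giving centre (0.573, 0.0335), yaw 0.211 rad, and the dark cradle on the right.

Candidates by top pixel:
- **Green tube:** (463,222), or the turquoise one at (498,164). I choose (463,222), which has the cork end and green moss.
- **Pot:** (455,280), or the purple ones at (501,268) and (461,326). I choose (455,280), the terracotta one with green moss.
- **Coaster:** (138,284). The small corks at (81,32) and (99,54) are too small.
- **Jar:** (131,216), brass lid. The spray bottle at (530,70) is not it.
- **Red tube:** (150,163), the only one.

The close crop confirms these choices.

```bash
python3 - <<'E'
from m import *
A=cv2.resize(S['frame'][140:220,190:290],None,fx=4,fy=4,interpolation=2)
B=cv2.resize(S['frame'][280:410,360:490],None,fx=4,fy=4,interpolation=2)
w=np.zeros((530,800,3),np.uint8);w[:320,:400]=A;w[:520,400:]=B[:520,:400]
w[:520,280:800]=B;w[:320,:280]=A[:,:280];cv2.imwrite('pics/crop2.png',w)
for n,p,z in [('gA',(434.8,223.9),.016),('gB',(491.4,217.5),.016),('rA',(123.5,157.6),.016),('rB',(179.7,171.8),.016),('pot',(454.6,280),.044),('coast',(138.2,283.8),.012),('jar',(131.2,216.5),.048),('tape',(441,166),.018)]:
    q=onz(T,*p,z);print(n,np.round(q,3),'scene px',np.round(proj(S,q),1))
E
```

```text
gA [ 0.5   -0.279  0.016] scene px [232.8 200.2]
gB [ 0.514 -0.396  0.016] scene px [198.5 181.8]
rA [0.635 0.361 0.016] scene px [412.5 401.7]
rB [0.606 0.245 0.016] scene px [372.8 354.1]
pot [ 0.386 -0.309  0.044] scene px [254.6 162.8]
coast [0.377 0.323 0.012] scene px [462.7 301.2]
jar [0.509 0.329 0.048] scene px [436.2 338.2]
tape [ 0.621 -0.294  0.018] scene px [193.2 225. ]
```

View pics/crop2.png

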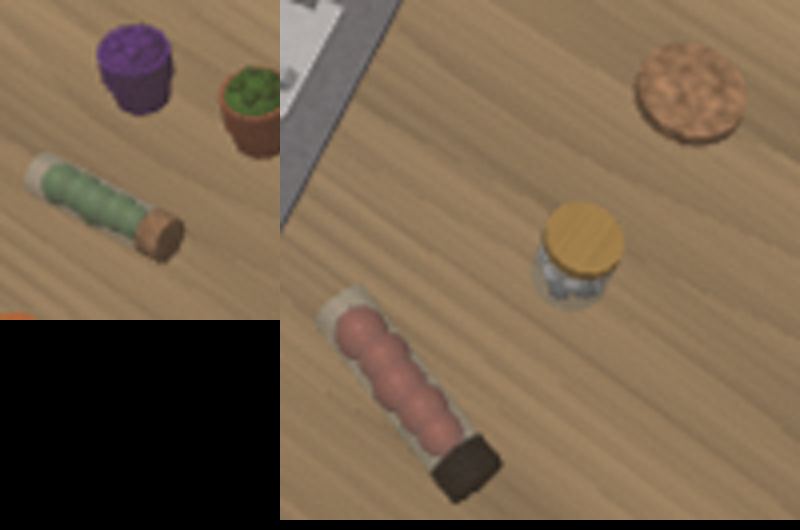

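Coaster top at (463,302), jar lid at (436,339), red mid at (392,377) and green mid at (216,191) match the top view's predictions within 1.5 px. Heights therefore agree, so I go to the green tube.

Call:
jog_arm --pt "2.7 3.2 -0.3 7.7" --pt "2.7 3.2 -0.3 7.7" --pt "2.7 3.2 -0.3 7.7" --pt "2.7 3.2 -0.3 7.7" --pt "2.7 3.2 -0.3 7.7" --pt "2.7 3.2 -0.3 7.7" --pt "2.7 3.2 -0.3 7.7" --pt "2.7 3.2 -0.3 7.7" --pt "2.7 3.2 -0.3 7.7" --pt "2.7 3.2 -0.3 7.7" --claw 1 --force 15

```text
t: 1.4
tcp_pos: [0.5066, -0.3379, 0.1837]
tcp_rot: [0.663, 0.749, -0.0, -0.0]
ft_force: [0.1, -0.6, 0.2]
width: 1.001
gripper_force: 0.0
```

```bash
cat >> h.py <<'E'
def st():
    s=sense();y=Rotation.from_quat(s['tcp_rot']).as_matrix()[:,1]
    print('t',round(s['t'],2),'tcp',np.round(s['tcp_pos']*100,2),'closing deg',round(np.degrees(np.arctan2(y[1],y[0])),2),'w',round(s['width']*91,1),'gf',round(s['gripper_force'],1),'ft',np.round(s['ft_force'],1),'q6',round(s['q'][5],2))
    return s
E
python3 - <<'E'
from h import *
st();c=capture('wrist');save(c,'w1')
for p in [(.500,-.279,.016),(.514,-.396,.016)]: print(proj(c,p))
E
```

```text
t 1.4 tcp [ 50.66 -33.79  18.37] closing deg 6.95 w 91.1 gf 0.0 ft [ 0.1 -0.6  0.2] q6 -0.75
[325.65085507 152.06159624]
[325.15290991 284.69740054]
```

View pics/w1.png

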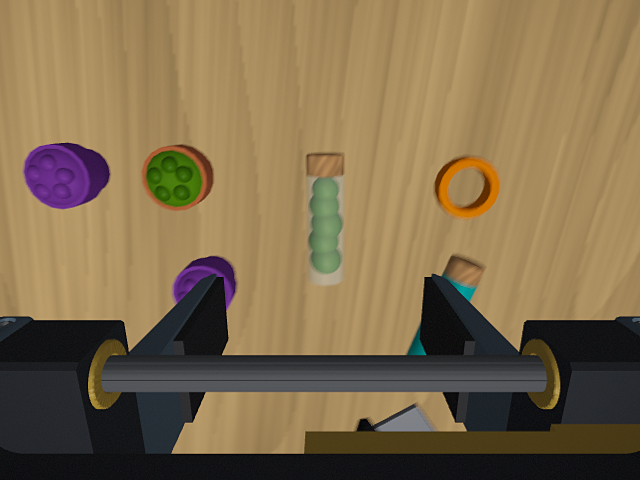

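The green tube spans (325,152) to (325,284), exactly as predicted. Descending and gripping.

Call:
jog_arm --pt "0 0 -4 0" --pt "0 0 -4 0" --pt "0 0 -4 0" --pt "0 0 -3 0" --pt "0 0 -2 0" --pt "0 0 -0.9 0" --pt "0 0 0 0" --pt "0 0 0 0" --pt "0 0 0 0" --pt "0 0 0 0"

```text
t: 2.7
tcp_pos: [0.5062, -0.3392, 0.0054]
tcp_rot: [0.665, 0.747, 0.0, 0.0]
ft_force: [0.4, -0.2, -0.0]
width: 0.999
gripper_force: 0.0
```

Call:
jog_arm --pt "0 0 0 0" --pt "0 0 0 0" --pt "0 0 0 0" --pt "0 0 0 0" --pt "0 0 0 0" --pt "0 0 0 0" --pt "0 0 0 0" --pt "0 0 1 0" --pt "0 0 4 0" --pt "0 0 5 0" --claw -1 --force 15

```text
t: 3.95
tcp_pos: [0.5054, -0.3386, 0.1059]
tcp_rot: [0.665, 0.747, -0.0, -0.001]
ft_force: [-0.0, 0.4, -0.6]
width: 0.344
gripper_force: 15.0
```

```bash
python3 - <<'E'
from h import *
s=st();c=capture('wrist');cv2.imwrite('pics/w2.png',cv2.resize(c['frame'],(480,360)))
p=s['tcp_pos']
print(proj(c,p+[0,.055,.013]),proj(c,p+[0,-.055,.013]),np.array([.552,-.0835])*100-p[:2]*100)
E
```

```text
t 3.95 tcp [ 50.54 -33.86  10.59] closing deg 6.7 w 31.3 gf 15.0 ft [-0.   0.4 -0.6] q6 -0.75
[342.25953133 198.65586711] [312.21252558 425.15923554] [ 4.66244675 25.51331488]
```

View pics/w2.png

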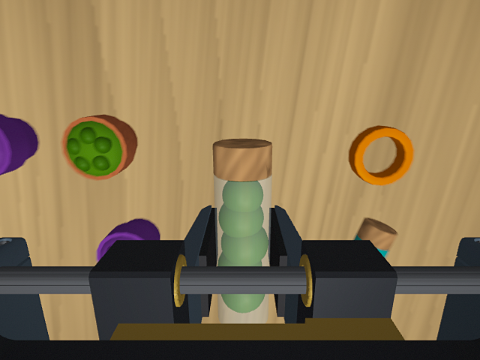

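The green tube is held, with its cork face at about (242,144) in the 480-wide picture. That puts it about 3 mm cork-ward of centre. Before placing, I check the cradles' places and heights from the two fixed views.

```bash
python3 - <<'E'
from m import *
yaw=.211;ex=np.array([np.cos(yaw),np.sin(yaw),0]);ey=np.array([-ex[1],ex[0],0])
C={'dark':np.array([.552,-.0835,.01]),'white':np.array([.506,.1317,.01])}
out=[]
for n,c0 in C.items():
    for c,nm in((T,'top'),(S,'scene')):
        # predicted arm tops: x=+-34, y=+-26.5,z=44 ; foot corners
        im=cv2.resize(c['frame'],None,fx=4,fy=4,interpolation=2)
        pts=[c0+a*.034*ex+b*.0235*ey+np.array([0,0,.044]) for a in(1,-1) for b in(1,-1)]+[c0+a*.034*ex+np.array([0,0,.023]) for a in(1,-1)]
        u=np.array([proj(c,p) for p in pts])*4+1.5
        for q in u: cv2.drawMarker(im,tuple(int(v) for v in q),(0,255,0),cv2.MARKER_CROSS,14,1)
        m=u.mean(0).astype(int);out.append(im[m[1]-140:m[1]+140,m[0]-190:m[0]+190])
cv2.imwrite('pics/crad.png',np.vstack([np.hstack(out[:2]),np.hstack(out[2:])]))
E
```

```text
(no output)
```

View pics/crad.png

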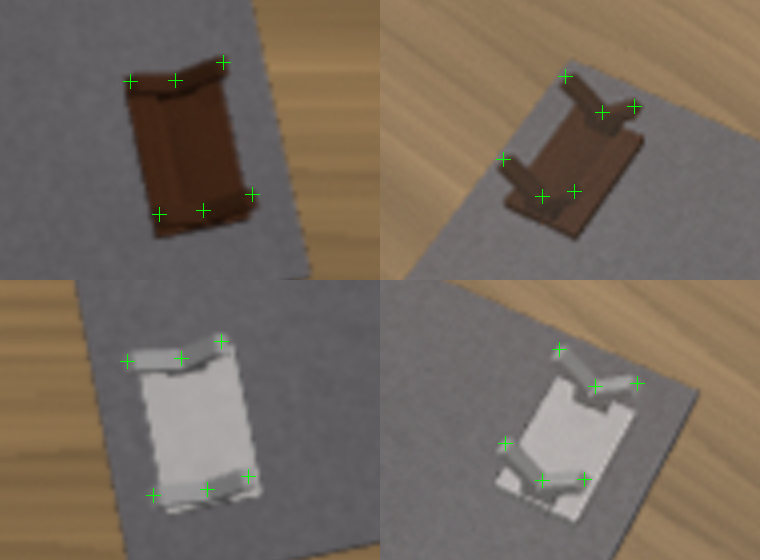

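The predicted arm tops and groove bottoms (green crosses) lie on both cradles in both views, within about 1–2 mm, so heights are confirmed. Placing green.

Call:
jog_arm --pt "0.4 2.5 0.2 -8.5" --pt "0.4 2.5 0.2 -8.5" --pt "0.4 2.5 0 -8.5" --pt "0.4 2.5 0 -8.5" --pt "0.4 2.5 0 -8.5" --pt "0.5 2.6 0 -8.4" --pt "0.5 2.6 0 -8.4" --pt "0.5 2.6 0 -8.4" --pt "0.5 2.6 0 -8.4" --pt "0.4 2.6 0 -8.5"

```text
t: 5.25
tcp_pos: [0.5502, -0.0832, 0.1095]
tcp_rot: [0.995, 0.103, 0.0, 0.0]
ft_force: [-0.1, 0.5, 0.6]
width: 0.347
gripper_force: 15.0
```

Call:
jog_arm --pt "0 0 0 0" --pt "0 0 0 0" --pt "0 0 -2 0" --pt "0 0 -1 0" --pt "0 0 0 0" --pt "0 0 0 0" --pt "0 0 0 0" --pt "0 0 0 0" --pt "0 0 0 0" --pt "0 0 0 0"

```text
t: 6.5
tcp_pos: [0.55, -0.084, 0.079]
tcp_rot: [0.994, 0.105, 0.0, 0.0]
ft_force: [-0.3, 0.8, -0.5]
width: 0.346
gripper_force: 15.0
```

```bash
python3 -c "
from h import *
st()"
```

```text
t 6.5 tcp [55.  -8.4  7.9] closing deg -77.9 w 31.5 gf 15.0 ft [-0.3  0.8 -0.5] q6 1.17
```

Call:
jog_arm --pt "0 0 -1.5 0" --pt "0 0 -1 0" --pt "0 0 -0.5 0" --pt "0 0 -0.3 0" --pt "0 0 0 0" --pt "0 0 0 0" --pt "0 0 0 0" --pt "0 0 0 0" --pt "0 0 0 0" --pt "0 0 0 0"

```text
t: 7.75
tcp_pos: [0.55, -0.084, 0.046]
tcp_rot: [0.994, 0.105, 0.0, 0.0]
ft_force: [1.2, -0.4, -1.0]
width: 0.345
gripper_force: 15.0
```

Call:
jog_arm --pt "0 0 0 0" --pt "0 0 0 0" --pt "0 0 0 0" --pt "0 0 0 0" --pt "0 0 0 0" --pt "0 0 0 0" --pt "0 0 0 0" --pt "0 0 3 0" --pt "0 0 5 0" --pt "0 0 5 0" --claw 1

```text
t: 9.0
tcp_pos: [0.5496, -0.084, 0.1772]
tcp_rot: [0.994, 0.105, -0.0, -0.0]
ft_force: [1.0, 0.8, -0.0]
width: 1.002
gripper_force: 0.0
```

Call:
jog_arm --pt "0.7 3.9 0 6.4" --pt "0.7 3.9 0 6.4" --pt "0.7 3.9 0 6.4" --pt "0.7 3.9 0 6.4" --pt "0.7 3.9 0 6.4" --pt "0.7 3.9 0 6.4" --pt "0.7 3.8 0 6.4" --pt "0.7 3.8 0 6.4" --pt "0.7 3.8 0 6.4" --pt "0.8 3.8 0 6.3"

```text
t: 10.25
tcp_pos: [0.621, 0.3032, 0.1759]
tcp_rot: [0.787, 0.617, -0.0, -0.0]
ft_force: [0.0, -0.5, -0.1]
width: 1.0
gripper_force: 0.0
```

```bash
python3 - <<'E'
from h import *
st();c=capture('wrist');f=c['frame']
for p in [(.635,.361,.016),(.606,.245,.016)]: print(proj(c,p))
t=capture('top')
im=np.zeros((480,800,3),np.uint8);im[:360,:480]=cv2.resize(f,(480,360));im[:320,480:]=cv2.resize(t['frame'][155:235,300:380],(320,320),interpolation=2);cv2.imwrite('pics/w3.png',im)
E
```

```text
t 10.25 tcp [62.1  30.32 17.59] closing deg -13.79 w 91.0 gf 0.0 ft [ 0.  -0.5 -0.1] q6 0.66
[324.97917121 151.94090147]
[324.24483078 289.23337495]
```

View pics/w3.png

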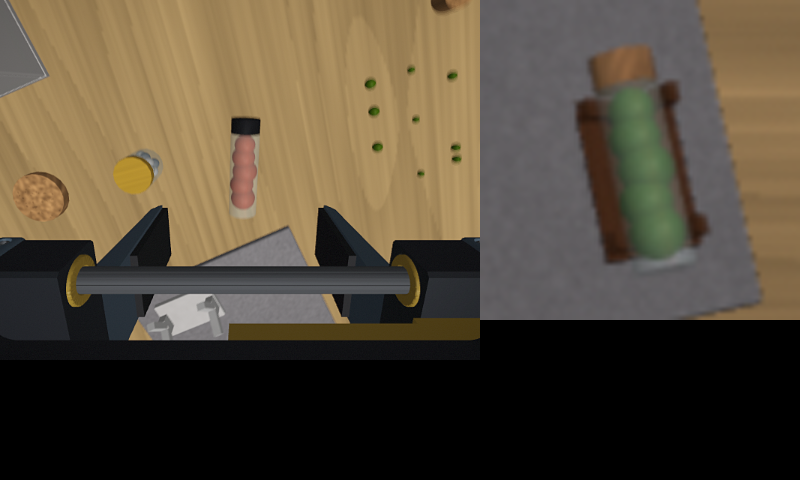

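The red tube runs from (328,157) to (324,291), about 1.5° off the tool and 2 mm short of centre. The green tube lies in the dark cradle.

Call:
jog_arm --pt "0 -0.2 -4 -1.5" --pt "0 0 -4 0" --pt "0 0 -4 0" --pt "0 0 -3 0" --pt "0 0 -1.5 0" --pt "0 0 -0.6 0" --pt "0 0 0 0" --pt "0 0 0 0" --pt "0 0 0 0" --pt "0 0 0 0"

```text
t: 11.6
tcp_pos: [0.6212, 0.3001, 0.0054]
tcp_rot: [0.796, 0.605, 0.0, 0.0]
ft_force: [-0.1, -0.7, -0.2]
width: 0.999
gripper_force: 0.0
```

Call:
jog_arm --pt "0 0 0 0" --pt "0 0 0 0" --pt "0 0 0 0" --pt "0 0 0 0" --pt "0 0 0 0" --pt "0 0 0 0" --pt "0 0 0 0" --pt "0 0 1 0" --pt "0 0 4 0" --pt "0 0 5 0" --claw -1 --force 15

```text
t: 12.85
tcp_pos: [0.6204, 0.2997, 0.1058]
tcp_rot: [0.796, 0.605, -0.001, -0.0]
ft_force: [0.9, 0.7, -0.1]
width: 0.347
gripper_force: 15.0
```

```bash
python3 - <<'E'
from h import *
s=st();c=capture('wrist');save(c,'w4')
R=Rotation.from_quat(s['tcp_rot']).as_matrix();p=s['tcp_pos']+[0,0,.011]
print([np.round(proj(c,p+R[:,0]*d+np.array([0,0,z])),0) for d,z in((.055,.016),(.055,-.016),(-.055,.016))])
h=cv2.cvtColor(c['frame'],cv2.COLOR_BGR2HSV)[:,:,2].astype(int)
print(h[130:260:4,324].tolist())
t=capture('top')
for q in((334.5,166.75),(348,221)): print(onz(t,*q,.066))
E
```

```text
t 12.85 tcp [62.04 29.97 10.58] closing deg -15.5 w 31.6 gf 15.0 ft [ 0.9  0.7 -0.1] q6 0.69
[array([326., 204.]), array([326., 189.]), array([326., 448.])]
[175, 173, 173, 171, 171, 170, 168, 167, 166, 164, 164, 166, 168, 171, 11, 17, 14, 16, 35, 36, 36, 38, 39, 43, 43, 42, 46, 44, 56, 167, 173, 177, 184]
[ 0.60678607 -0.07157938  0.066     ]
[ 0.499478   -0.09776809  0.066     ]
```

Red is held, offset about 1 mm from centre. Green measures within 2 mm of its cradle. Placing red.

Call:
jog_arm --pt "-1.1 -1.6 0 -6.2" --pt "-1.1 -1.6 0 -6.2" --pt "-1.1 -1.7 0 -6.2" --pt "-1.2 -1.7 0 -6.2" --pt "-1.2 -1.7 0 -6.2" --pt "-1.2 -1.7 0 -6.2" --pt "-1.2 -1.7 0 -6.2" --pt "-1.2 -1.7 0 -6.2" --pt "-1.2 -1.7 0 -6.4" --pt "-1.2 -1.7 0 -6.4"

```text
t: 14.2
tcp_pos: [0.5034, 0.1314, 0.1049]
tcp_rot: [0.995, 0.104, -0.0, 0.0]
ft_force: [-0.3, 0.3, -0.8]
width: 0.348
gripper_force: 15.0
```

Call:
jog_arm --pt "0 0 0 0" --pt "0 0 0 0" --pt "0 0 -2 0" --pt "0 0 -1 0" --pt "0 0 0 0" --pt "0 0 0 0" --pt "0 0 0 0" --pt "0 0 0 0" --pt "0 0 0 0" --pt "0 0 0 0"

```text
t: 15.45
tcp_pos: [0.504, 0.132, 0.075]
tcp_rot: [0.994, 0.105, 0.0, -0.0]
ft_force: [1.0, 0.9, -0.4]
width: 0.346
gripper_force: 15.0
```

```bash
python3 -c "
from h import *
st()"
```

```text
t 15.45 tcp [50.4 13.2  7.5] closing deg -77.9 w 31.5 gf 15.0 ft [ 1.   0.9 -0.4] q6 1.57
```

Call:
jog_arm --pt "0.1 0 -1.5 0" --pt "0 0 -0.8 0" --pt "0 0 -0.4 0" --pt "0 0 -0.2 0" --pt "0 0 0 0" --pt "0 0 0 0" --pt "0 0 0 0" --pt "0 0 0 0" --pt "0 0 0 0" --pt "0 0 0 0"

```text
t: 16.7
tcp_pos: [0.505, 0.132, 0.046]
tcp_rot: [0.994, 0.105, 0.0, -0.0]
ft_force: [0.4, 1.3, -1.0]
width: 0.344
gripper_force: 15.0
```

Call:
jog_arm --pt "0 0 0 0" --pt "0 0 0 0" --pt "0 0 0 0" --pt "0 0 0 0" --pt "0 0 0 0" --pt "0 0 0 0" --pt "0 0 0 0" --pt "0 0 3 0" --pt "0 0 5 0" --pt "0 0 4 0" --claw 1

```text
t: 17.95
tcp_pos: [0.505, 0.132, 0.1676]
tcp_rot: [0.994, 0.105, 0.0, -0.0]
ft_force: [0.6, 0.3, -0.3]
width: 1.002
gripper_force: 0.0
```

Call:
jog_arm --pt "-1.3 1.9 0 0" --pt "-1.3 1.9 0 0" --pt "-1.3 1.9 0 0" --pt "-1.3 1.9 0 0" --pt "-1.3 1.9 0 0" --pt "-1.3 1.9 0 0" --pt "-1.3 1.9 0 0" --pt "-1.3 1.9 0 0" --pt "-1.2 1.9 0 0" --pt "-1.2 2 0 0"

```text
t: 19.2
tcp_pos: [0.3765, 0.3235, 0.166]
tcp_rot: [0.994, 0.105, 0.0, -0.0]
ft_force: [-0.9, 0.1, 0.7]
width: 0.997
gripper_force: 0.0
```

```bash
python3 - <<'E'
from h import *
st();c=capture('wrist');f=c['frame']
print('pred coaster',proj(c,(.377,.323,.012)),'jar',proj(c,(.509,.329,.048)))
t=capture('top')
im=np.zeros((480,800,3),np.uint8);im[:360,:480]=cv2.resize(f,(480,360));im[:320,480:]=cv2.resize(t['frame'][180:260,195:275],(320,320),interpolation=2);cv2.imwrite('pics/w5.png',im)
E
```

```text
t 19.2 tcp [37.65 32.35 16.6 ] closing deg -77.9 w 90.8 gf 0.0 ft [-0.9  0.1  0.7] q6 2.02
pred coaster [324.9985332  223.74946529] jar [358.87562924  43.10451863]
```

View pics/w5.png

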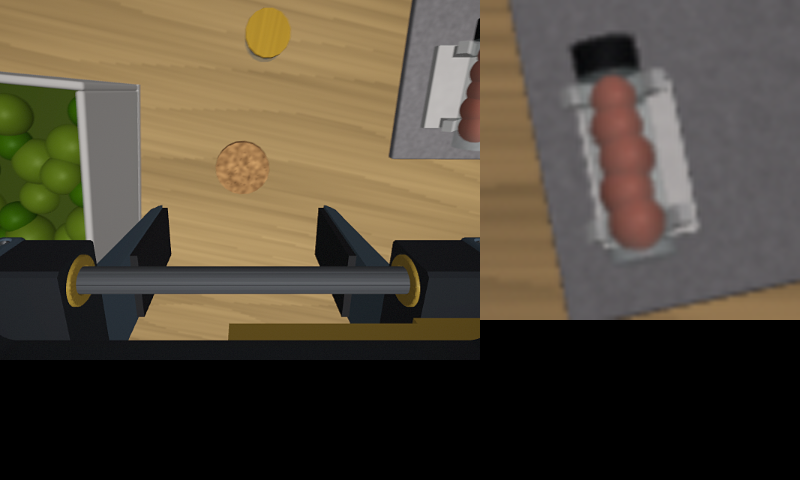

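The coaster is at (323,223), where predicted, and red sits in the white cradle. Gripping the coaster; the box wall leaves about 27 mm of clearance.

Call:
jog_arm --pt "0 0 -4 0" --pt "0 0 -4 0" --pt "0 0 -4 0" --pt "0 0 -2.5 0" --pt "0 0 -1.3 0" --pt "0 0 -0.4 0" --pt "0 0 0 0" --pt "0 0 0 0" --pt "0 0 0 0" --pt "0 0 0 0"

```text
t: 20.55
tcp_pos: [0.3771, 0.3231, 0.0043]
tcp_rot: [0.994, 0.105, 0.0, -0.0]
ft_force: [-0.9, 0.6, 0.4]
width: 1.001
gripper_force: 0.0
```

Call:
jog_arm --pt "0 0 0 0" --pt "0 0 0 0" --pt "0 0 0 0" --pt "0 0 0 0" --pt "0 0 0 0" --pt "0 0 0 0" --pt "0 0 1 0" --pt "0 0 4 0" --pt "0 0 5 0" --pt "0 0 5 0" --claw -1 --force 12

```text
t: 21.8
tcp_pos: [0.3767, 0.3228, 0.156]
tcp_rot: [0.994, 0.105, 0.0, -0.0]
ft_force: [0.8, -0.3, -0.9]
width: 0.652
gripper_force: 12.0
```

```bash
python3 - <<'E'
from h import *
s=st()
print(np.array([52.9,2.41])-s['tcp_pos'][:2]*100)
c=capture('wrist');save(c,'w6')
h=cv2.cvtColor(c['frame'],cv2.COLOR_BGR2HSV)
m=cv2.inRange(h,(8,90,60),(16,255,255));m[300:]=0
k=max(cv2.findContours(m,0,1)[0],key=cv2.contourArea);print(cv2.contourArea(k),cv2.boundingRect(k),proj(c,s['tcp_pos']+[0,0,.009]))
R=Rotation.from_quat(s['tcp_rot']).as_matrix();print(proj(c,s['tcp_pos']+R[:,0]*.03+[0,0,.009]))
E
```

```text
t 21.8 tcp [37.67 32.28 15.6 ] closing deg -77.9 w 59.4 gf 12.0 ft [ 0.8 -0.3 -0.9] q6 2.02
[ 15.22941638 -29.86778793]
5156.0 (259, 245, 130, 55) [324.58224709 315.29795988]
[324.6408786  251.37329394]
```

Call:
jog_arm --pt "1.5 -2.9 0 0" --pt "1.5 -3 0 0" --pt "1.5 -3 0 0" --pt "1.5 -3 0 0" --pt "1.5 -3 0 0" --pt "1.5 -3 0 0" --pt "1.5 -3 0 0" --pt "1.5 -3 0 0" --pt "1.5 -3 0 0" --pt "1.5 -3 0 0"

```text
t: 23.1
tcp_pos: [0.5273, 0.0229, 0.1546]
tcp_rot: [0.994, 0.105, 0.0, 0.0]
ft_force: [-0.2, 0.0, -0.9]
width: 0.65
gripper_force: 12.0
```

Call:
jog_arm --pt "0 0 0 0" --pt "0 0 -4 0" --pt "0 0 -4 0" --pt "0 0 -2.5 0" --pt "0 0 -1 0" --pt "0 0 0 0" --pt "0 0 0 0" --pt "0 0 0 0" --pt "0 0 0 0" --pt "0 0 0 0"

```text
t: 24.35
tcp_pos: [0.527, 0.0239, 0.0392]
tcp_rot: [0.994, 0.105, 0.0, 0.0]
ft_force: [-0.5, -0.3, 0.2]
width: 0.649
gripper_force: 12.0
```

```bash
python3 -c "
from h import *
st()"
```

```text
t 24.35 tcp [52.7   2.39  3.92] closing deg -77.9 w 59.0 gf 12.0 ft [-0.5 -0.3  0.2] q6 1.36
```

Target TCP is (52.7, 2.37), so this is right. Lower 2.45 cm, release and rise.

Call:
jog_arm --pt "0 0 -1.2 0" --pt "0 0 -0.8 0" --pt "0 0 -0.4 0" --pt "0 0 -0.1 0" --pt "0 0 0 0" --pt "0 0 0 0" --pt "0 0 0 0" --pt "0 0 0 0" --pt "0 0 0 0" --pt "0 0 0 0"

```text
t: 25.6
tcp_pos: [0.527, 0.0239, 0.014]
tcp_rot: [0.994, 0.105, 0.0, 0.0]
ft_force: [0.7, -0.1, -1.0]
width: 0.651
gripper_force: 12.0
```

Call:
jog_arm --pt "0 0 0 0" --pt "0 0 0 0" --pt "0 0 0 0" --pt "0 0 0 0" --pt "0 0 0 0" --pt "0 0 0 0" --pt "0 0 3 0" --pt "0 0 5 0" --pt "0 0 5 0" --pt "0 0 2 0" --claw 1

```text
t: 26.85
tcp_pos: [0.5281, 0.024, 0.1669]
tcp_rot: [0.994, 0.105, 0.002, 0.0]
ft_force: [0.2, 0.2, -1.1]
width: 1.0
gripper_force: 0.0
```

```bash
python3 - <<'E'
from h import *
st();c=capture('wrist');save(c,'w7')
h=cv2.cvtColor(c['frame'],cv2.COLOR_BGR2HSV)
m=cv2.inRange(h,(6,90,60),(17,255,255));m[300:]=0;m[:140]=0;m[:,:240]=0;m[:,410:]=0
k=max(cv2.findContours(m,0,1)[0],key=cv2.contourArea);r=cv2.boundingRect(k)
q=onz(c,r[0]+r[2]/2,r[1]+r[3]/2,.022);print(cv2.contourArea(k),r,q)
yaw=.211;ex=np.array([np.cos(yaw),np.sin(yaw)]);d=q[:2]-[.529,.0241];print('off along',d@ex,'across',d@[-ex[1],ex[0]])
E
```

```text
t 26.85 tcp [52.81  2.4  16.69] closing deg -77.9 w 91.0 gf 0.0 ft [ 0.2  0.2 -1.1] q6 1.36
4047.0 (287, 192, 73, 73) [0.52727572 0.02432369 0.022     ]
off along -0.0016391932210595215 across 0.0005798604148628654
```

The coaster measures (0.527, 0.024), within 2 mm of its target. On to the pot, with the closing line turned to −34° to clear the purple ones.

Call:
jog_arm --pt "-1.4 -3.3 0 4.4" --pt "-1.4 -3.3 0 4.4" --pt "-1.4 -3.3 0 4.4" --pt "-1.4 -3.3 0 4.4" --pt "-1.4 -3.3 0 4.4" --pt "-1.4 -3.3 0 4.4" --pt "-1.4 -3.3 0 4.4" --pt "-1.4 -3.3 0 4.4" --pt "-1.5 -3.4 0 4.4" --pt "-1.5 -3.5 0 4.4" --claw 0.6

```text
t: 28.15
tcp_pos: [0.3841, -0.3099, 0.1633]
tcp_rot: [0.882, 0.471, -0.0, -0.0]
ft_force: [0.7, -0.2, 0.1]
width: 0.8
gripper_force: 0.0
```

```bash
python3 - <<'E'
from h import *
st();c=capture('wrist')
p=proj(c,(.386,-.309,.044));print(p)
im=cv2.resize(c['frame'],(640,480));cv2.drawMarker(im,tuple(int(v) for v in p),(255,255,255),0,12,1);cv2.imwrite('pics/w8.png',im)
E
```

```text
t 28.15 tcp [ 38.41 -30.99  16.33] closing deg -33.76 w 72.8 gf 0.0 ft [ 0.7 -0.2  0.1] q6 -0.14
[326.56222255 234.28429093]
```

View pics/w8.png

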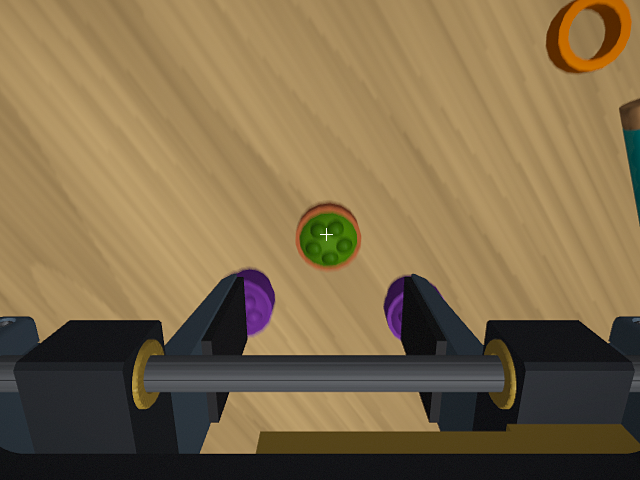

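The pot is at (328,239), and the purple ones at (255,303) and (400,307) sit behind the fingers. I narrow the opening and bias 2 mm forward for clearance.

Call:
jog_arm --pt "0.2 0 -4 0" --pt "0 0 -3.5 0" --pt "0 0 -3 0" --pt "0 0 -2 0" --pt "0 0 -1.5 0" --pt "0 0 -0.9 0" --pt "0 0 0 0" --pt "0 0 0 0" --pt "0 0 0 0" --pt "0 0 0 0" --claw 0.5

```text
t: 29.45
tcp_pos: [0.3871, -0.3092, 0.0153]
tcp_rot: [0.883, 0.47, 0.0, 0.0]
ft_force: [0.3, -0.9, -0.3]
width: 0.749
gripper_force: 0.0
```

Call:
jog_arm --pt "0 0 0 0" --pt "0 0 0 0" --pt "0 0 0 0" --pt "0 0 0 0" --pt "0 0 0 0" --pt "0 0 0 0" --pt "0 0 0.5 0" --pt "0 0 2 0" --pt "0 0 4 0" --pt "0 0 5 0" --claw -1 --force 15

```text
t: 30.7
tcp_pos: [0.3862, -0.3084, 0.1306]
tcp_rot: [0.883, 0.47, -0.0, -0.001]
ft_force: [0.0, 0.8, -2.1]
width: 0.543
gripper_force: 15.0
```

```bash
python3 - <<'E'
from h import *
s=st();c=capture('wrist')
R=Rotation.from_quat(s['tcp_rot']).as_matrix();p=s['tcp_pos']+[0,0,.030]
im=c['frame'].copy()
for d in(.025,0,-.025):
  u=proj(c,p+R[:,0]*d);print(u);cv2.drawMarker(im,tuple(int(v) for v in u),(255,255,255),0,12,1)
cv2.imwrite('pics/w9.png',im[150:480,150:490])
E
```

```text
t 30.7 tcp [ 38.62 -30.84  13.06] closing deg -33.9 w 49.4 gf 15.0 ft [ 0.   0.8 -2.1] q6 -0.13
[326.01166683 282.77265638]
[325.8912269  341.24988928]
[325.78146848 394.54092581]
```

View pics/w9.png

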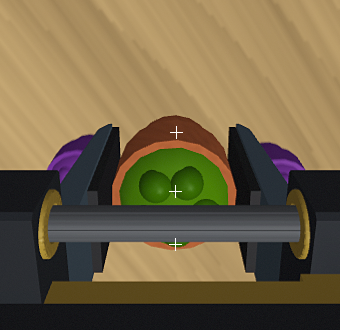

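The pot is held upright, its rim front at (326,293), about 3.5 mm behind the grip centre. I compensate for this at placement.

Call:
jog_arm --pt "1.4 3 0 0" --pt "1.4 3.4 0 0" --pt "1.4 3.4 0 0" --pt "1.4 3.4 0 0" --pt "1.4 3.4 0 0" --pt "1.5 3.4 0 0" --pt "1.5 3.4 0 0" --pt "1.5 3.4 0 0" --pt "1.5 3.4 0 0" --pt "1.4 3.4 0 0"

```text
t: 32.0
tcp_pos: [0.5312, 0.0282, 0.1299]
tcp_rot: [0.883, 0.47, -0.0, -0.0]
ft_force: [0.4, 0.5, -1.2]
width: 0.542
gripper_force: 15.0
```

Call:
jog_arm --pt "0 0 0 0" --pt "0 0 0 0" --pt "0 0 -3 0" --pt "0 0 -2.5 0" --pt "0 0 -1.5 0" --pt "0 0 0 0" --pt "0 0 0 0" --pt "0 0 0 0" --pt "0 0 0 0" --pt "0 0 0 0"

```text
t: 33.25
tcp_pos: [0.5311, 0.027, 0.0602]
tcp_rot: [0.883, 0.47, 0.0, 0.0]
ft_force: [-0.2, -0.6, -2.2]
width: 0.547
gripper_force: 15.0
```

```bash
python3 -c "
from h import *
st()"
```

```text
t 33.25 tcp [53.11  2.7   6.02] closing deg -33.9 w 49.7 gf 15.0 ft [-0.2 -0.6 -2.2] q6 0.6
```

Call:
jog_arm --pt "0 0 -1.2 0" --pt "0 0 -0.6 0" --pt "0 0 -0.4 0" --pt "0 0 -0.1 0" --pt "0 0 0 0" --pt "0 0 0 0" --pt "0 0 0 0" --pt "0 0 0 0" --pt "0 0 0 0" --pt "0 0 0 0"

```text
t: 34.5
tcp_pos: [0.5306, 0.027, 0.0369]
tcp_rot: [0.883, 0.47, -0.0, -0.0]
ft_force: [-3.8, -0.4, 6.2]
width: 0.547
gripper_force: 15.0
```

Call:
jog_arm --pt "0 0 0 0" --pt "0 0 0 0" --pt "0 0 0 0" --pt "0 0 0 0" --pt "0 0 0 0" --pt "0 0 0 0" --pt "0 0 2 0" --pt "0 0 4 0" --pt "0 0 4 0" --pt "0 0 3 0" --claw 0.8

```text
t: 35.75
tcp_pos: [0.5312, 0.027, 0.1687]
tcp_rot: [0.883, 0.47, 0.001, 0.0]
ft_force: [0.5, -0.1, 1.2]
width: 0.901
gripper_force: 0.0
```

```bash
python3 - <<'E'
from h import *
st();c=capture('wrist');u=capture('scene')
im=np.zeros((440,800,3),np.uint8)
im[:340,:340]=c['frame'][100:440,150:490];im[:440,350:790]=cv2.resize(u['frame'][220:330,250:360],(440,440),interpolation=2)
cv2.imwrite('pics/w10.png',im)
print(proj(c,(.5285,.0243,.066)),proj(c,(.5285,.0243,.022)))
E
```

```text
t 35.75 tcp [53.12  2.7  16.87] closing deg -33.9 w 82.0 gf 0.0 ft [ 0.5 -0.1  1.2] q6 0.6
[323.92203237 248.180781  ] [323.87614381 231.80021774]
```

View pics/w10.png

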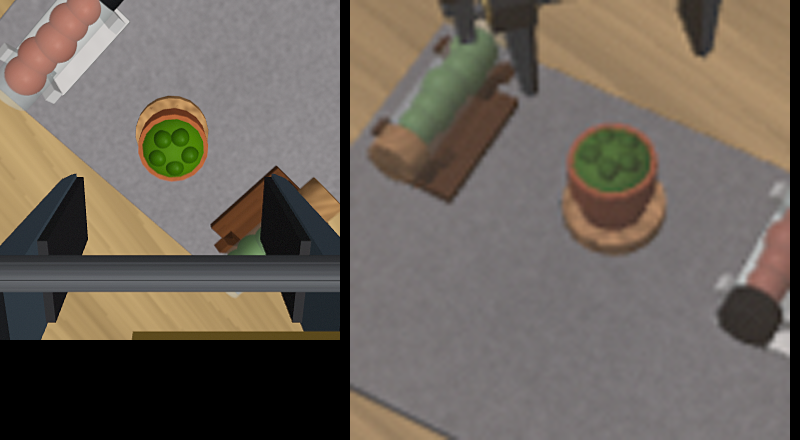

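The pot stands centred on the coaster: rim centre (323,246), coaster centre (322,233), matching a 2 mm offset. Now the jar.

Call:
jog_arm --pt "-0.2 3 0 -4.4" --pt "-0.2 3 0 -4.4" --pt "-0.2 3 0 -4.4" --pt "-0.2 3 0 -4.4" --pt "-0.2 3 0 -4.4" --pt "-0.2 3 0 -4.4" --pt "-0.2 3 0 -4.4" --pt "-0.2 3 0 -4.4" --pt "-0.3 3.1 0 -4.4" --pt "-0.3 3.1 0 -4.4" --claw 1

```text
t: 37.1
tcp_pos: [0.5084, 0.3297, 0.1659]
tcp_rot: [0.995, 0.104, -0.0, 0.0]
ft_force: [-0.3, -0.5, 1.1]
width: 1.002
gripper_force: 0.0
```

```bash
python3 - <<'E'
from h import *
st();c=capture('wrist')
h=cv2.cvtColor(c['frame'],cv2.COLOR_BGR2HSV)
m=cv2.inRange(h,(15,150,90),(28,255,255));m[290:]=0;m[:,:230]=0;m[:,420:]=0
k=max(cv2.findContours(m,0,1)[0],key=cv2.contourArea);r=cv2.boundingRect(k)
print(cv2.contourArea(k),r,onz(c,r[0]+r[2]/2,r[1]+r[3]/2,.048),proj(c,(.509,.329,.048)))
E
```

```text
t 37.1 tcp [50.84 32.97 16.59] closing deg -78.05 w 91.1 gf 0.0 ft [-0.3 -0.5  1.1] q6 1.9
2074.5 (298, 208, 52, 52) [0.50996055 0.33027597 0.048     ] [325.40518711 235.55253439]
```

Call:
jog_arm --pt "0.1 0 -4 0" --pt "0 0 -4 0" --pt "0 0 -3 0" --pt "0 0 -2.5 0" --pt "0 0 -1.5 0" --pt "0 0 -0.7 0" --pt "0 0 0 0" --pt "0 0 0 0" --pt "0 0 0 0" --pt "0 0 0 0"

```text
t: 38.4
tcp_pos: [0.5101, 0.3291, 0.0103]
tcp_rot: [0.994, 0.105, 0.0, -0.0]
ft_force: [0.0, -0.2, 0.6]
width: 1.004
gripper_force: 0.0
```

Call:
jog_arm --pt "0 0 0 0" --pt "0 0 0 0" --pt "0 0 0 0" --pt "0 0 0 0" --pt "0 0 0 0" --pt "0 0 0 0" --pt "0 0 0.5 0" --pt "0 0 3 0" --pt "0 0 5 0" --pt "0 0 5 0" --claw -1 --force 15

```text
t: 39.65
tcp_pos: [0.5096, 0.3288, 0.1465]
tcp_rot: [0.994, 0.105, -0.0, 0.0]
ft_force: [0.4, -0.1, -1.8]
width: 0.435
gripper_force: 15.0
```

```bash
python3 -c "
from h import *
s=st();print(np.array([64.98,-6.26])-s['tcp_pos'][:2]*100)"
```

```text
t 39.65 tcp [50.96 32.88 14.65] closing deg -77.9 w 39.6 gf 15.0 ft [ 0.4 -0.1 -1.8] q6 1.89
[ 14.01633549 -39.13535105]
```

Call:
jog_arm --pt "1.4 -3.9 0 0" --pt "1.4 -3.9 0 0" --pt "1.4 -3.9 0 0" --pt "1.4 -3.9 0 0" --pt "1.4 -3.9 0 0" --pt "1.4 -3.9 0 0" --pt "1.4 -3.9 0 0" --pt "1.4 -3.9 0 0" --pt "1.4 -3.9 0 0" --pt "1.4 -4 0 0"

```text
t: 40.9
tcp_pos: [0.6502, -0.0634, 0.1452]
tcp_rot: [0.994, 0.105, 0.0, 0.0]
ft_force: [0.6, 0.2, -0.7]
width: 0.434
gripper_force: 15.0
```

Call:
jog_arm --pt "0 0 0 0" --pt "0 0 -3.5 0" --pt "0 0 -3.5 0" --pt "0 0 -2 0" --pt "0 0 -1 0" --pt "0 0 0 0" --pt "0 0 0 0" --pt "0 0 0 0" --pt "0 0 0 0" --pt "0 0 0 0"

```text
t: 42.15
tcp_pos: [0.65, -0.0621, 0.0452]
tcp_rot: [0.994, 0.105, 0.0, 0.0]
ft_force: [-0.1, 0.2, -1.2]
width: 0.438
gripper_force: 15.0
```

```bash
python3 -c "
from h import *
st()"
```

```text
t 42.15 tcp [65.   -6.21  4.52] closing deg -77.9 w 39.9 gf 15.0 ft [-0.1  0.2 -1.2] q6 1.23
```

Call:
jog_arm --pt "0 0 -1.2 0" --pt "0 0 -0.7 0" --pt "0 0 -0.4 0" --pt "0 0 -0.2 0" --pt "0 0 0 0" --pt "0 0 0 0" --pt "0 0 0 0" --pt "0 0 0 0" --pt "0 0 0 0" --pt "0 0 0 0"

```text
t: 43.4
tcp_pos: [0.6499, -0.062, 0.0199]
tcp_rot: [0.994, 0.105, -0.0, -0.0]
ft_force: [-0.1, 0.5, -1.2]
width: 0.437
gripper_force: 15.0
```

Call:
jog_arm --pt "0 0 0 0" --pt "0 0 0 0" --pt "0 0 0 0" --pt "0 0 0 0" --pt "0 0 0 0" --pt "0 0 0 0" --pt "0 0 2 0" --pt "0 0 4 0" --pt "0 0 5 0" --pt "0 0 5 0" --claw 0.8

```text
t: 44.65
tcp_pos: [0.6499, -0.062, 0.1829]
tcp_rot: [0.994, 0.105, 0.0, 0.0]
ft_force: [0.0, -0.3, -0.0]
width: 0.898
gripper_force: 0.0
```

Call:
jog_arm --pt "0 0 4 0" --pt "-1 -4 2 0" --pt "-1 -4 0 0" --pt "-1 -4 0 0" --pt "-1 -4 0 0" --pt "-1 -4 0 0" --pt "-1 -4 0 0" --pt "-1 -4 0 0" --pt "-1 -4 0 0" --pt "-1 -4 0 0"

```text
t: 45.9
tcp_pos: [0.5595, -0.4233, 0.2416]
tcp_rot: [0.994, 0.105, 0.0, 0.0]
ft_force: [0.9, 1.1, 0.2]
width: 0.901
gripper_force: 0.0
```

```bash
python3 - <<'E'
from h import *
st();t=capture('top');s=capture('scene')
yaw=.211;ex=np.array([np.cos(yaw),np.sin(yaw),0]);ey=np.array([-ex[1],ex[0],0])
d=np.array([.552,-.0835,.01]);w=np.array([.506,.1317,.01]);k=np.array([0,0,1.])
P=[d+.055*ex+.046*k,d-.055*ex+.046*k,w+.055*ex+.046*k,w-.055*ex+.046*k,(d+w)/2+.056*k,d+.1*ex+.048*k]
o=[]
for c,b in((t,(195,115)),(s,(215,215))):
    im=cv2.resize(c['frame'],None,fx=2.2,fy=2.2,interpolation=2)
    for p in P:
        u=proj(c,p)*2.2;cv2.drawMarker(im,tuple(int(v) for v in u),(255,255,0),0,8,1)
    x,y=int(b[0]*2.2),int(b[1]*2.2);o.append(im[y:y+330,x:x+395])
cv2.imwrite('pics/fin.png',np.hstack(o))
h=cv2.cvtColor(t['frame'],cv2.COLOR_BGR2HSV)[150:182,425:457];print('tape',cv2.moments(cv2.inRange(h,(5,190,120),(16,255,255)),True)['m00'])
E
```

```text
t 45.9 tcp [ 55.95 -42.33  24.16] closing deg -77.91 w 82.0 gf 0.0 ft [0.9 1.1 0.2] q6 0.68
tape 219.0
```

View pics/fin.png

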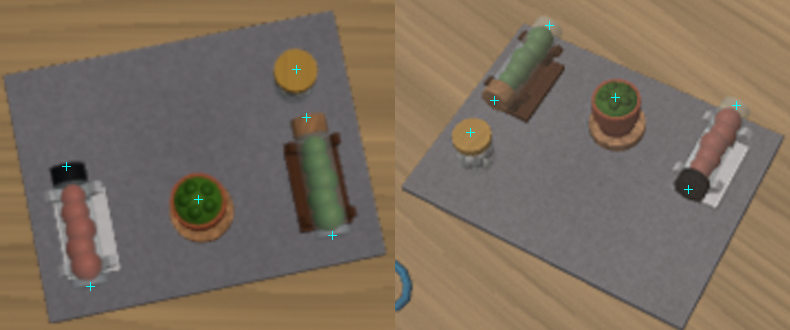

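Both views show the marks on the things: jar lid (295,69), pot (199,200), and both tubes' ends within about 2 mm of their marks. Handing in.

```bash
python3 -c "
from plant import *
print(sign_off())"
```

```text
the job is handed in; nothing more can be done
None
```

The display is set out and handed in at about 46 s of robot time. The last pictures show both tubes, the coaster, pot and jar within a few millimetres of target, and the tape was not touched; `sign_off()` returned no verdict.

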